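# Clear the meter bench: each thing to its own place

## Robot

A 6-joint arm with a two-finger parallel gripper is mounted at the origin on the work surface. World frame = base frame: x ahead of the robot, y to its left, z up, the work surface at z = 0. Lengths are in m, angles in rad, forces in N, time in s.
With the tool pointing down it reaches from about 0.3 to 0.775 m from the base axis. Payload 14.6 kg.
Tool frame: the origin (TCP) lies on the centre line of the jaws, within the pads' length; the fingertips stand 19 mm ahead of it and the grasp point (between the pads) is the TCP; y points along the fingers, x is the direction in which the jaws open and shut, and the axes are right-handed (so a half turn about y gives the same grasp; the last joint's range is limited). The gripper opens to 94 mm and grips with 3 to 60 N. Pads are 16 mm wide; open, the fingers measure 119 mm over their backs; the gripper's body (75 mm by 177 mm) begins 78 mm behind the grasp point.
Start: joints at [-0.067, 0.3, 1.521, -0, 1.321, -0.067], TCP at [0.55, -0, 0.224] pointing down, gripper open.
Joint ranges: [-3.03, 3.03], [-0.79, 2.21], [0.23, 2.52], [-1.04, 4.18], [0, 3.07], [-2.55, 2.55]. Speed limits (rad/s): [2.22, 2.22, 2.57, 3.14, 3.14, 3.14].

## Interface

Orientations are given as [roll, pitch, yaw] about the fixed x, y, z axes, in that order (R = Rz(yaw) Ry(pitch) Rx(roll)).
In Python, from station import get_obs, cams, workorder gives the robot as it stands.
- The arm moves only by the shell command python3 -m handwheel 'ROWS' [FORCE]. ROWS is JSON, a list of rows, each an object of numbers: "fingers": the opening, from -1 (shut) to 1 (fully open); "x", "y", "z": the shift along the tool's x, y, z in m; "spin": the turn about the tool's y in degrees. In form: [{"fingers": .., "x": .., "y": .., "z": .., "spin": ..}, ...]. A call has exactly 10 rows; each row is the pose to reach, as a shift and turn from the pose commanded when the call began, along the tool's axes at that moment; what a row does not reach only later rows make up. A row lasts 1/10 s, in which the tool goes at most 50 mm and 8.59 degrees, less where a joint would pass 70% of its speed; a pose out of reach is approached as far as the arm can. A call with a gripper value outside its range is refused whole. The fingers move at their own pace and stop on an object; FORCE is the grip in N (left out, the last holds). Time passes only in rows, so rows that repeat a pose let the fingers close, or fill a call up. It gives the time, the measured TCP pose, the force and the opening at its end, in the units of the state.
- get_obs(): the state, without advancing time (a new reading comes with each control period).
- cams.camera(name): name is "scene" or "side" or "wrist"; returns (picture, depth): 384x512x3 uint8, red, green, blue; 384x512 float32, m along the optical axis (not along the pixel's ray), 0 where there is no reading.
- cams.get_calibration(name): a dict with "fx", "fy", "cx", "cy" (pixels), "view" (4x4, takes a point from world to camera coordinates). Camera axes: x right, y down, z forward; pixel columns grow to the right and rows downward; lengths in m; the calibration is good to about 2 mm. A picture is of the moment at which its call begins: read the wrist's pose just before it. get_calibration takes no time and is no camera call; for the wrist camera it gives the pose at the moment of the call.
- workorder.hand_in(): hands the job in, once; it reports no verdict.
The state is a dict: "time_s": time; "qpos": joint angles; "joint_vel": joint speeds; "tau": joint torques, N m; "ee_pos": TCP position; "eef_rot": TCP orientation; "force": force on the tool from outside, world axes, zero at the start; "moment": the same for the moment, N m; "grip_width": finger opening in m.
Only numpy, scipy, OpenCV 4.12 (cv2) and the standard library are available. Lean on these libraries where they do the work, as an engineer would, in place of code of your own. Each camera call takes 0.05 s, during which the arm holds its last target. There are 200 camera calls.

## Task

The desk is wanted for a meter test, so put the things lying about in their own places: the lidded mug squarely on the hot plate of the mug warmer, the tape roll over the post of its stand and flat on the foot, the mouse on its feet and wholly on the mouse mat, and the phone, screen up, centred on its wireless charger. Keep the mug upright, set things down rather than drop them, and leave the little circuit board and the white plug adapter where they lie.

Things in the scene. Friction and masses are not known exactly. Their poses are not given: they have to be found in the camera images.
- mug_mid (a point): White lidded mug, blue band, 102 mm high, 0.3 kg: body 76 mm across, foot 62, steel lid fixed on (top 78 mm above the foot) with a black knob to lift it by, a plain cylinder 28 mm across, 27 to 51 mm above this point. Handle on the +y side, out to 67 mm from the axis, 17 to 65 mm above the foot. Point: on the axis, half-way up (51 mm above the foot); z up.
- tape_mid (a point): Roll of yellow packing tape lying flat: outside 104 mm, open hole 76 mm, so the wall of the roll is 14 mm thick; 45 mm high, 0.12 kg. The point is the centre of the roll, half-way up, in the middle of the open hole; z along the roll's axis. Pick it up by its wall, one finger inside the hole and one outside.
- mouse_mid (a point): Small black wireless mouse with a blue scroll wheel, lying on its feet: 96 mm long (x, buttons and wheel towards +x), 56 mm wide (y), 34 mm high; its sides are upright up to about 20 mm above the foot, over the middle 60 mm of its length; 0.09 kg. The point is its centre, half-way up (17 mm above the foot).
- phone_mid (a point): Phone in a blue case, black screen up: 134 mm long (x), 64 mm wide (y), 11 mm thick, 0.17 kg. The point is its centre, half-way up (5.5 mm above its underside). Pick it up across its width.
- warmer: Mug warmer: a round black base 116 mm across with a bright steel hot plate 88 mm across in its middle and a small tongue with a button and a red light on the side towards its -x. Fixed. Origin on the axis at table level; the hot plate's top is 20 mm above it. Place of the mug.
- roll_stand: Tape-roll stand: a round blue foot 120 mm across and 10 mm thick with an upright steel post in the middle, 24 mm across, with a rounded black tip 80 mm above the table. Fixed. Origin on the post's axis at table level. Place of the tape roll: it lies flat on the foot with the post through its hole.
- mouse_mat: Round mouse mat, dark red with a yellow edge and two yellow stripes, 165 mm across, 3 mm thick. Fixed. Origin at its centre at table level. Place of the mouse.
- charger: Wireless phone charger: a flat white round puck 92 mm across and 9 mm thick, with a black ring on top. Fixed. Origin at its centre at table level. Place of the phone.
- board_mid (a point): Little green circuit board on brass feet with a green terminal block, loose, 56 x 40 x 17 mm. Not to be disturbed. The point is its centre, half-way up.
- plug_mid (a point): White plug adapter lying loose, 40 x 40 x 27 mm, with two steel pins that stick out 16 mm at its +x side. Not to be disturbed. The point is the centre of its body, half-way up.

How it is judged:
At the end, for the whole second after the job is handed in: Mug upright (3 degrees) on the hot plate, within 12 mm of its centre; tape roll flat on the stand's foot, post through its hole (within 28 mm); mouse on its feet on the mat, within 34 mm of its centre; phone flat on the charger, within 15 mm of its centre; all at rest (horizontal distance between mug_mid and warmer below 0.012 m and z of mug_mid in the frame of warmer between 0.067 and 0.075 m and angle between mug_mid's own z axis and vertical below 0.06 rad and linear speed of each of mug, tape, mouse, phone below 0.02 m/s and horizontal distance between tape_mid and roll_stand below 0.028 m and z of tape_mid in the frame of roll_stand between 0.0285 and 0.0365 m and angle between each of tape_mid, phone_mid's own z axis and vertical below 0.08 rad and horizontal distance between mouse_mid and mouse_mat below 0.034 m and z of mouse_mid in the frame of mouse_mat between 0.016 and 0.024 m and angle between mouse_mid's own z axis and vertical below 0.1 rad and horizontal distance between phone_mid and charger below 0.015 m and z of phone_mid in the frame of charger between 0.0105 and 0.0185 m); the robot touches nothing.
It fails at once if the little circuit board moved more than 20 mm from where it lay (distance of board_mid from where it was at the start of the episode above 0.02 m).
It fails at once if the white plug adapter moved more than 20 mm from where it lay (distance of plug_mid from where it was at the start of the episode above 0.02 m).
It fails at once if the mug tipped more than 30 degrees from upright (angle between mug_mid's own z axis and vertical above 0.52 rad).
It fails at once if a thing was dropped (moving faster than 0.7 m/s, a fall of some 25 mm, with no finger on it) ((linear speed of mug above 0.7 m/s and contact force between the fingers and mug below 0.02 N) or (linear speed of tape above 0.7 m/s and contact force between the fingers and tape below 0.02 N) or (linear speed of mouse above 0.7 m/s and contact force between the fingers and mouse below 0.02 N) or (linear speed of phone above 0.7 m/s and contact force between the fingers and phone below 0.02 N)).
It also fails if it takes over 125 s, if anything falls off the work surface, if the arm or the gripper's body presses on something with over 40 N, if the wrist force passes 120 N, or if a joint passes its speed limit or range.

## Working session

There is one attempt and no reset: what is moved stays moved. The work goes in short steps, Python scripts to look and compute and a shell command to move; the robot and the scene stay as the last step left them, time stands still between calls to the robot, and variables do not carry over. Pictures are saved under pics/ and viewed, about 12 in all and at most 16, crops included, and the job is handed in when it is done.

```bash
mkdir -p pics; ls
python3 - <<'E'
from station import get_obs,cams
import cv2,numpy as np
o=get_obs();print({k:np.round(v,3).tolist() for k,v in o.items()})
for n in("scene","side","wrist"):
    K=cams.get_calibration(n);p,d=cams.camera(n)
    np.savez(f"pics/{n}0.npz",p=p,d=d,**K)
    print(n,{k:np.round(v,3).tolist() for k,v in K.items()})
    cv2.imwrite(f"pics/{n}0.png",p[:,:,::-1])
E
```

```text
pics
{'time_s': 0.0, 'qpos': [-0.067, 0.3, 1.522, -0.0, 1.321, -0.067], 'joint_vel': [-0.001, -0.001, 0.0, -0.003, -0.0, 0.001], 'tau': [-0.002, -53.181, -35.274, 0.071, 0.024, -0.0], 'ee_pos': [0.55, 0.0, 0.224], 'eef_rot': [-1.571, 0.001, 0.0], 'force': [0.096, 0.339, 0.12], 'moment': [-0.04, -0.035, 0.049], 'grip_width': 0.094}
scene {'fx': 364.383, 'fy': 364.383, 'cx': 253.809, 'cy': 193.081, 'view': [[-0.884, 0.467, 0.01, 0.448], [0.319, 0.618, -0.718, -0.094], [-0.341, -0.632, -0.696, 1.19], [0.0, 0.0, 0.0, 1.0]]}
side {'fx': 411.765, 'fy': 411.765, 'cx': 252.582, 'cy': 194.717, 'view': [[1.0, -0.029, 0.012, -0.502], [-0.004, -0.513, -0.858, 0.067], [0.031, 0.858, -0.513, 1.184], [0.0, 0.0, 0.0, 1.0]]}
wrist {'fx': 268.568, 'fy': 268.568, 'cx': 255.88, 'cy': 192.372, 'view': [[1.0, -0.0, -0.002, -0.548], [0.0, -0.959, 0.283, -0.03], [-0.002, -0.283, -0.959, 0.393], [0.0, 0.0, 0.0, 1.0]]}
```

View pics/scene0.png

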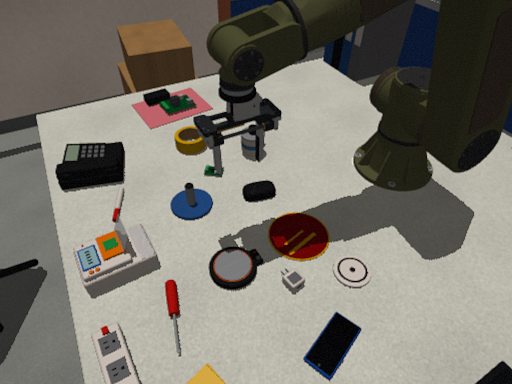

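View pics/side0.png

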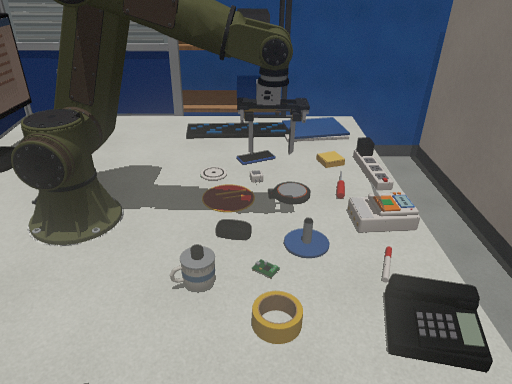

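```bash
cat > h.py <<'E'
import numpy as np,cv2
from station import get_obs,cams
def world(d,K):
    v,u=np.indices(d.shape)
    c=np.stack([(u-K['cx'])/K['fx']*d,(v-K['cy'])/K['fy']*d,d],-1)
    V=K['view'];return (c-V[:3,3])@V[:3,:3]
def box(W,d,b,z0,z1):
    u0,v0,u1,v1=b;P=W[v0:v1,u0:u1];m=(d[v0:v1,u0:u1]>0)&(P[...,2]>z0)&(P[...,2]<z1)
    return P[m]
def desc(P):
    q=P[:,:2].astype(np.float32);(c,r)=cv2.minEnclosingCircle(q);R=cv2.minAreaRect(q)
    return f"n{len(q)} z{np.percentile(P[:,2],[5,50,95]).round(3)} circ {np.round(c,3)} r{r:.3f} rect {np.round(R[0],3)} {np.round(R[1],3)} {R[2]:.0f}"
E
python3 - <<'E'
from h import *
B={'side':dict(mug=(170,242,220,295,.06,.12),tape=(247,288,306,345,.03,.06),mouse=(212,215,256,244,.008,.05),stand=(280,228,333,258,.005,.02),post=(300,214,316,240,.04,.09),
 mat=(200,182,256,213,-.01,.02),warmer=(266,178,314,207,.012,.03),charger=(198,164,230,182,.004,.02),phone=(233,150,278,166,.004,.02),plug=(246,167,268,184,.008,.05),board=(250,258,283,280,.005,.03)),
'scene':dict(mug=(240,125,268,165,.06,.12),tape=(172,124,207,155,.03,.06),mouse=(240,178,278,203,.008,.05),stand=(168,185,216,220,.005,.02),post=(182,180,198,205,.04,.09),
 mat=(265,210,332,262,.001,.02),warmer=(205,244,266,290,.012,.03),charger=(330,254,374,288,.004,.02),phone=(300,310,365,380,.004,.02),plug=(278,264,308,293,.008,.05),board=(203,163,226,178,.005,.03))}
for n in B:
    f=np.load(f'pics/{n}0.npz');W=world(f['d'],f)
    for k,b in B[n].items():
        P=box(W,f['d'],b[:4],*b[4:]);print(n,k,desc(P) if len(P)>5 else len(P))
E
```

```text
side mug n844 z[0.063 0.079 0.103] circ [ 0.361 -0.276] r0.049 rect [ 0.366 -0.27 ] [0.079 0.084] 76
side tape n1200 z[0.032 0.045 0.048] circ [ 0.54 -0.4 ] r0.053 rect [ 0.54 -0.4 ] [0.105 0.102] 89
side mouse n583 z[0.011 0.03  0.036] circ [ 0.447 -0.082] r0.049 rect [ 0.447 -0.084] [0.056 0.095] 73
side stand n930 z[0.008 0.011 0.013] circ [ 0.639 -0.131] r0.061 rect [ 0.638 -0.132] [0.12  0.117] 79
side post n150 z[0.043 0.064 0.081] circ [ 0.639 -0.13 ] r0.013 rect [ 0.639 -0.133] [0.024 0.022] 39
side mat n1730 z[-0.     0.003  0.006] circ [0.424 0.119] r0.127 rect [0.422 0.118] [0.194 0.183] 88
side warmer n620 z[0.014 0.02  0.023] circ [0.619 0.124] r0.067 rect [0.624 0.127] [0.119 0.127] 56
side charger n288 z[0.006 0.01  0.012] circ [0.367 0.271] r0.059 rect [0.368 0.261] [0.089 0.103] 89
side phone n328 z[0.005 0.012 0.015] circ [0.517 0.407] r0.083 rect [0.519 0.394] [0.121 0.156] 90
side plug n128 z[0.011 0.025 0.029] circ [0.523 0.218] r0.031 rect [0.52  0.218] [0.038 0.059] 11
side board n283 z[0.007 0.01  0.018] circ [ 0.532 -0.236] r0.039 rect [ 0.533 -0.235] [0.044 
[... 432 characters left out ...]
t n119 z[0.044 0.065 0.079] circ [ 0.645 -0.125] r0.012 rect [ 0.645 -0.124] [0.021 0.024] 62
scene mat n1738 z[0.001 0.002 0.004] circ [0.431 0.104] r0.113 rect [0.428 0.109] [0.174 0.178] 62
scene warmer n1590 z[0.014 0.018 0.02 ] circ [0.625 0.13 ] r0.066 rect [0.629 0.124] [0.128 0.114] 35
scene charger n954 z[0.005 0.007 0.009] circ [0.38  0.267] r0.047 rect [0.379 0.267] [0.092 0.089] 49
scene phone n1985 z[0.007 0.01  0.012] circ [0.529 0.393] r0.072 rect [0.529 0.393] [0.135 0.065] 23
scene plug n344 z[0.011 0.025 0.028] circ [0.526 0.224] r0.031 rect [0.528 0.222] [0.039 0.056] 12
scene board n103 z[0.005 0.008 0.016] circ [ 0.532 -0.226] r0.031 rect [ 0.532 -0.226] [0.042 0.056] 53
```

View pics/wrist0.png

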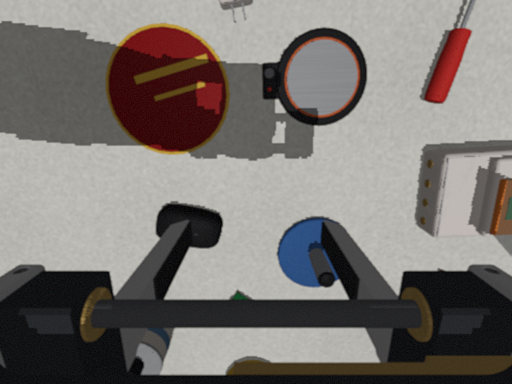

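Run:
```python
from h import *
f=np.load('pics/wrist0.npz');W=world(f['d'],f);d=f['d']
for k,b in dict(warmer=(275,24,370,130,.012,.03),mouse=(150,200,225,250,.008,.05),stand=(270,215,350,290,.005,.02)).items(): print(k,desc(box(W,d,b[:4],*b[4:])))
B={'wrist':(100,18,235,158),'side':(200,182,256,213),'scene':(265,210,332,262)}
for n,(a,b,c,e) in B.items():
    f=np.load(f'pics/{n}0.npz');p=cv2.cvtColor(f['p'],cv2.COLOR_RGB2HSV)[b:e,a:c];P=world(f['d'],f)[b:e,a:c]
    m=(p[...,1]>150)&((p[...,0]<35)|(p[...,0]>170));print('mat',n,desc(P[m]))
# mug knob
for n,b in dict(side=(170,235,220,295),scene=(240,125,268,165)).items():
    f=np.load(f'pics/{n}0.npz');W=world(f['d'],f);print('knob',n,desc(box(W,f['d'],b,.085,.12)),desc(box(W,f['d'],b,.07,.082)))
```

```text
warmer n7113 z[0.017 0.02  0.021] circ [0.629 0.123] r0.060 rect [0.63  0.124] [0.116 0.114] 1
mouse n1754 z[0.014 0.031 0.035] circ [ 0.448 -0.08 ] r0.049 rect [ 0.449 -0.078] [0.054 0.095] 76
stand n2301 z[0.009 0.011 0.012] circ [ 0.64 -0.13] r0.061 rect [ 0.628 -0.131] [0.094 0.121] 4
mat wrist n12431 z[0.003 0.004 0.005] circ [0.45  0.104] r0.102 rect [0.434 0.111] [0.173 0.162] 29
mat side n29 z[0.002 0.004 0.006] circ [0.44  0.095] r0.076 rect [0.451 0.086] [0.151 0.047] 54
mat scene n2304 z[-0.     0.002  0.004] circ [0.604 0.325] r0.359 rect [0.576 0.343] [0.71  0.162] 58
knob side n147 z[0.087 0.101 0.104] circ [ 0.368 -0.273] r0.015 rect [ 0.369 -0.273] [0.025 0.028] 4 n535 z[0.074 0.079 0.081] circ [ 0.369 -0.271] r0.041 rect [ 0.369 -0.273] [0.076 0.076] 6
knob scene n29 z[0.087 0.099 0.102] circ [ 0.376 -0.266] r0.013 rect [ 0.376 -0.266] [0.025 0.022] 63 n111 z[0.071 0.076 0.079] circ [ 0.374 -0.266] r0.040 rect [ 0.381 -0.261] [0.062 0.072] 38
```

```bash
python3 -m handwheel '[{"x":-0.101,"y":0.1,"z":-0.079,"spin":-76,"fingers":1},{"x":-0.101,"y":0.1,"z":-0.079,"spin":-76,"fingers":1},{"x":-0.101,"y":0.1,"z":-0.079,"spin":-76,"fingers":1},{"x":-0.101,"y":0.1,"z":-0.079,"spin":-76,"fingers":1},{"x":-0.101,"y":0.1,"z":-0.079,"spin":-76,"fingers":1},{"x":-0.101,"y":0.1,"z":-0.079,"spin":-76,"fingers":1},{"x":-0.101,"y":0.1,"z":-0.079,"spin":-76,"fingers":1},{"x":-0.101,"y":0.1,"z":-0.079,"spin":-76,"fingers":1},{"x":-0.101,"y":0.1,"z":-0.079,"spin":-76,"fingers":1},{"x":-0.101,"y":0.1,"z":-0.079,"spin":-76,"fingers":1}]' 15
cat >> h.py <<'E'
def snap(name,f):
    o=get_obs();K=cams.get_calibration(name);p,d=cams.camera(name);cv2.imwrite(f,p[:,:,::-1]);np.savez(f[:-4]+'.npz',p=p,d=d,**K)
    return o,K,p,d,world(d,K)
def lift(W,d,xy,r,z0,z1):   # points within r of xy and z band
    m=(d>0)&(np.hypot(W[...,0]-xy[0],W[...,1]-xy[1])<r)&(W[...,2]>z0)&(W[...,2]<z1);return W[m]
def totool(o,delta):
    from scipy.spatial.transform import Rotation as R
    return R.from_euler('xyz',o['eef_rot']).inv().apply(delta)
E
python3 - <<'E'
from h import *
o,K,p,d,W=snap('wrist','pics/w1.png')
print(np.round(o['ee_pos'],4),np.round(o['eef_rot'],3),o['time_s'])
print(desc(lift(W,d,(.449,-.079),.065,.01,.05)))
E
```

```text
time_s: 1.15
ee_pos: [0.4489, -0.079, 0.1243]
eef_rot: [-1.57, 0.0, 1.328]
force: [0.2, -0.5, -0.1]
grip_width: 0.0938
[ 0.4489 -0.079   0.1243] [-1.57   0.     1.328] 1.15
n4390 z[0.025 0.033 0.035] circ [ 0.447 -0.08 ] r0.048 rect [ 0.447 -0.08 ] [0.054 0.093] 78
```

View pics/w1.png

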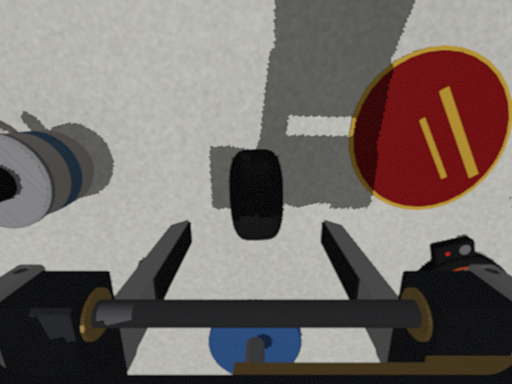

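```bash
python3 -m handwheel '[{"x":0,"y":0.04,"z":0.001,"spin":0,"fingers":1},{"x":0,"y":0.08,"z":0.001,"spin":0,"fingers":1},{"x":0,"y":0.1,"z":0.001,"spin":0,"fingers":1},{"x":0,"y":0.1,"z":0.001,"spin":0,"fingers":1},{"x":0,"y":0.1,"z":0.001,"spin":0,"fingers":0},{"x":0,"y":0.1,"z":0.001,"spin":0,"fingers":0},{"x":0,"y":0.1,"z":0.001,"spin":0,"fingers":0},{"x":0,"y":0.1,"z":0.001,"spin":0,"fingers":0},{"x":0,"y":0.1,"z":0.001,"spin":0,"fingers":0},{"x":0,"y":0.1,"z":0.001,"spin":0,"fingers":0}]' 15
```

```text
time_s: 2.2
ee_pos: [0.4482, -0.0788, 0.0249]
eef_rot: [-1.571, 0.0, 1.326]
force: [-0.9, 0.1, 6.0]
grip_width: 0.0563
```

```bash
python3 -m handwheel '[{"x":0,"y":-0.03,"z":0,"spin":0,"fingers":0},{"x":0.02,"y":-0.05,"z":0.01,"spin":0,"fingers":0},{"x":0.06,"y":-0.05,"z":0.025,"spin":0,"fingers":0},{"x":0.1,"y":-0.05,"z":0.04,"spin":0,"fingers":0},{"x":0.14,"y":-0.05,"z":0.055,"spin":0,"fingers":0},{"x":0.18,"y":-0.05,"z":0.063,"spin":0,"fingers":0},{"x":0.18,"y":-0.03,"z":0.063,"spin":0,"fingers":0},{"x":0.18,"y":-0.015,"z":0.063,"spin":0,"fingers":0},{"x":0.18,"y":-0.006,"z":0.063,"spin":0,"fingers":0},{"x":0.18,"y":-0.003,"z":0.063,"spin":0,"fingers":0}]'
python3 -m handwheel '[{"x":0,"y":0,"z":0,"spin":0,"fingers":0},{"x":0,"y":0,"z":0,"spin":0,"fingers":0.5},{"x":0,"y":0,"z":0,"spin":0,"fingers":1},{"x":0,"y":0,"z":0,"spin":0,"fingers":1},{"x":0,"y":0,"z":0,"spin":0,"fingers":1},{"x":0,"y":0,"z":0,"spin":0,"fingers":1},{"x":0,"y":-0.03,"z":0,"spin":0,"fingers":1},{"x":0,"y":-0.07,"z":0,"spin":0,"fingers":1},{"x":0,"y":-0.11,"z":0,"spin":0,"fingers":1},{"x":0,"y":-0.11,"z":0,"spin":0,"fingers":1}]'
python3 - <<'E'
from h import *
o,K,p,d,W=snap('wrist','pics/w2.png')
print(np.round(o['ee_pos'],4),np.round(o['eef_rot'],3),o['time_s'])
print('mouse',desc(lift(W,d,(.431,.111),.075,.013,.05)))
h=cv2.cvtColor(p,cv2.COLOR_RGB2HSV);m=(h[...,1]>150)&((h[...,0]<35)|(h[...,0]>170))&(np.hypot(W[...,0]-.431,W[...,1]-.111)<.1)&(W[...,2]<.01);print('mat',desc(W[m]))
print('charger',desc(lift(W,d,(.378,.267),.06,.005,.02)))
print('phone',desc(lift(W,d,(.527,.395),.08,.005,.02)))
print('plug',desc(lift(W,d,(.525,.222),.04,.008,.05)))
E
```

```text
time_s: 3.2
ee_pos: [0.4301, 0.111, 0.0273]
eef_rot: [-1.57, 0.0, 1.326]
force: [-7.4, -1.1, 22.0]
grip_width: 0.0564
time_s: 4.2
ee_pos: [0.4324, 0.1115, 0.142]
eef_rot: [-1.578, -0.003, 1.327]
force: [0.5, 0.2, -0.9]
grip_width: 0.094
[0.4324 0.1115 0.142 ] [-1.578 -0.003  1.327] 4.2
mouse n4006 z[0.028 0.036 0.038] circ [0.429 0.11 ] r0.048 rect [0.429 0.11 ] [0.054 0.094] 77
mat n10994 z[0.003 0.004 0.005] circ [0.43  0.108] r0.081 rect [0.43  0.109] [0.162 0.161] 26
charger n6442 z[0.008 0.009 0.01 ] circ [0.376 0.264] r0.047 rect [0.376 0.264] [0.091 0.092] 84
phone n3748 z[0.007 0.011 0.012] circ [0.526 0.387] r0.073 rect [0.527 0.364] [0.146 0.058] 1
plug n1218 z[0.012 0.027 0.028] circ [0.521 0.225] r0.026 rect [0.521 0.226] [0.041 0.039] 11
```

View pics/w2.png

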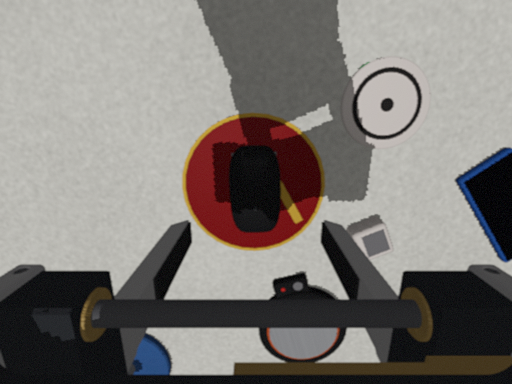

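```bash
python3 -m handwheel '[{"x":0.04,"y":0,"z":-0.003,"spin":-5,"fingers":1},{"x":0.08,"y":0,"z":-0.006,"spin":-10,"fingers":1},{"x":0.12,"y":0,"z":-0.01,"spin":-16,"fingers":1},{"x":0.16,"y":0,"z":-0.014,"spin":-22,"fingers":1},{"x":0.2,"y":0,"z":-0.018,"spin":-28,"fingers":1},{"x":0.24,"y":0,"z":-0.02,"spin":-33,"fingers":1},{"x":0.28,"y":0,"z":-0.022,"spin":-37,"fingers":1},{"x":0.293,"y":0.01,"z":-0.023,"spin":-37,"fingers":1},{"x":0.293,"y":0.02,"z":-0.023,"spin":-37,"fingers":1},{"x":0.293,"y":0.02,"z":-0.023,"spin":-37,"fingers":1}]'
python3 - <<'E'
from h import *
o,K,p,d,W=snap('wrist','pics/w3.png')
print(np.round(o['ee_pos'],4),np.round(o['eef_rot'],3),o['time_s'])
P=lift(W,d,(.525,.39),.09,.006,.016);print('phone',desc(P))
c=np.array(cv2.minAreaRect(P[:,:2].astype(np.float32))[0]);print(totool(o,[*(c-o['ee_pos'][:2]),0]))
E
```

```text
time_s: 5.25
ee_pos: [0.5225, 0.3887, 0.1142]
eef_rot: [-1.566, 0.001, 1.972]
force: [0.2, -0.7, -0.2]
grip_width: 0.0941
[0.5225 0.3887 0.1142] [-1.566e+00  1.000e-03  1.972e+00] 5.25
phone n7458 z[0.01  0.012 0.013] circ [0.526 0.389] r0.072 rect [0.526 0.389] [0.132 0.065] 23
[-5.59841422e-04 -1.42960532e-05 -3.09338458e-03]
```

View pics/w3.png

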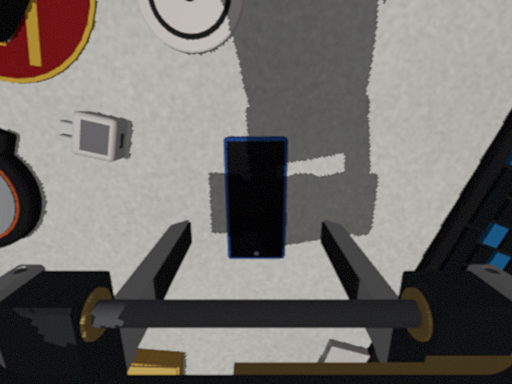

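```bash
python3 -m handwheel '[{"x":0,"y":0.04,"z":-0.002,"spin":0,"fingers":1},{"x":0,"y":0.07,"z":-0.002,"spin":0,"fingers":1},{"x":0,"y":0.085,"z":-0.002,"spin":0,"fingers":1},{"x":0,"y":0.095,"z":-0.002,"spin":0,"fingers":1},{"x":0,"y":0.095,"z":-0.002,"spin":0,"fingers":0.1},{"x":0,"y":0.095,"z":-0.002,"spin":0,"fingers":0.1},{"x":0,"y":0.095,"z":-0.002,"spin":0,"fingers":0.1},{"x":0,"y":0.095,"z":-0.002,"spin":0,"fingers":0.1},{"x":0,"y":0.095,"z":-0.002,"spin":0,"fingers":0.1},{"x":0,"y":0.095,"z":-0.002,"spin":0,"fingers":0.1}]' 25
```

```text
time_s: 6.3
ee_pos: [0.5259, 0.3908, 0.0234]
eef_rot: [-1.572, -0.0, 1.972]
force: [-1.0, -1.3, 6.5]
grip_width: 0.0635
```

```bash
python3 -m handwheel '[{"x":0,"y":-0.03,"z":0,"spin":0,"fingers":0.1},{"x":-0.005,"y":-0.06,"z":0.02,"spin":0,"fingers":0.1},{"x":-0.018,"y":-0.06,"z":0.06,"spin":0,"fingers":0.1},{"x":-0.03,"y":-0.06,"z":0.1,"spin":0,"fingers":0.1},{"x":-0.042,"y":-0.06,"z":0.14,"spin":0,"fingers":0.1},{"x":-0.056,"y":-0.06,"z":0.175,"spin":0,"fingers":0.1},{"x":-0.056,"y":-0.05,"z":0.187,"spin":0,"fingers":0.1},{"x":-0.056,"y":-0.03,"z":0.187,"spin":0,"fingers":0.1},{"x":-0.056,"y":-0.018,"z":0.187,"spin":0,"fingers":0.1},{"x":-0.056,"y":-0.013,"z":0.187,"spin":0,"fingers":0.1}]'
python3 -m handwheel '[{"x":0,"y":0,"z":0,"spin":0,"fingers":0.1},{"x":0,"y":0.002,"z":0,"spin":0,"fingers":0.1},{"x":0,"y":0.004,"z":0,"spin":0,"fingers":0.1},{"x":0,"y":0.004,"z":0,"spin":0,"fingers":0.1},{"x":0,"y":0.004,"z":0,"spin":0,"fingers":0.6},{"x":0,"y":0.004,"z":0,"spin":0,"fingers":1},{"x":0,"y":0.004,"z":0,"spin":0,"fingers":1},{"x":0,"y":0.004,"z":0,"spin":0,"fingers":1},{"x":0,"y":-0.03,"z":0,"spin":0,"fingers":1},{"x":0,"y":-0.07,"z":0,"spin":0,"fingers":1}]'
python3 -m handwheel '[{"x":0,"y":-0.04,"z":0,"spin":0,"fingers":1},{"x":0,"y":-0.08,"z":0,"spin":8,"fingers":1},{"x":0,"y":-0.1,"z":0,"spin":16,"fingers":1},{"x":0,"y":-0.1,"z":0,"spin":24,"fingers":1},{"x":0,"y":-0.1,"z":0,"spin":32,"fingers":1},{"x":0,"y":-0.1,"z":0,"spin":40,"fingers":1},{"x":0,"y":-0.1,"z":0,"spin":48,"fingers":1},{"x":0,"y":-0.1,"z":0,"spin":53,"fingers":1},{"x":0,"y":-0.1,"z":0,"spin":53,"fingers":1},{"x":0,"y":-0.1,"z":0,"spin":53,"fingers":1}]'
python3 - <<'E'
from h import *
o,K,p,d,W=snap('wrist','pics/w4.png')
print(np.round(o['ee_pos'],4),np.round(o['eef_rot'],3),o['time_s'])
print('phone',desc(lift(W,d,(.376,.264),.09,.014,.03)))
E
```

```text
time_s: 7.3
ee_pos: [0.3749, 0.2659, 0.0345]
eef_rot: [-1.569, 0.0, 1.972]
force: [-0.0, -0.9, -1.3]
grip_width: 0.0632
time_s: 8.3
ee_pos: [0.3745, 0.2655, 0.1054]
eef_rot: [-1.568, 0.0, 1.972]
force: [0.4, 0.6, -0.2]
grip_width: 0.0939
time_s: 9.3
ee_pos: [0.3752, 0.266, 0.2054]
eef_rot: [-1.571, 0.0, 1.05]
force: [0.8, 0.2, 0.5]
grip_width: 0.0939
[0.3752 0.266  0.2054] [-1.571  0.     1.05 ] 9.3
phone n4682 z[0.019 0.021 0.022] circ [0.375 0.266] r0.072 rect [0.375 0.266] [0.134 0.065] 23
```

View pics/w4.png

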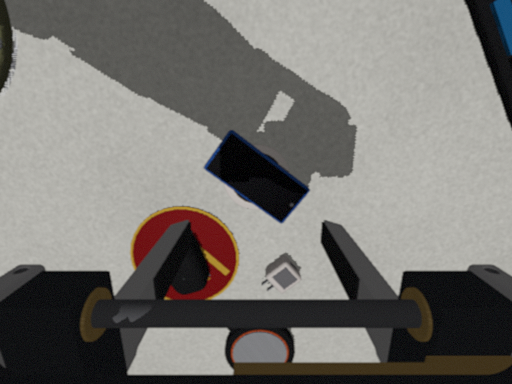

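```bash
python3 -m handwheel '[{"x":-0.025,"y":0,"z":-0.022,"spin":6,"fingers":1},{"x":-0.05,"y":0,"z":-0.044,"spin":13,"fingers":1},{"x":-0.08,"y":0,"z":-0.067,"spin":20,"fingers":1},{"x":-0.11,"y":0,"z":-0.09,"spin":27,"fingers":1},{"x":-0.14,"y":0,"z":-0.115,"spin":34,"fingers":1},{"x":-0.17,"y":0,"z":-0.14,"spin":41,"fingers":1},{"x":-0.2,"y":0,"z":-0.165,"spin":48,"fingers":1},{"x":-0.23,"y":0,"z":-0.19,"spin":55,"fingers":1},{"x":-0.256,"y":0,"z":-0.219,"spin":60,"fingers":1},{"x":-0.256,"y":0,"z":-0.219,"spin":60,"fingers":1}]'
```

```text
time_s: 10.35
ee_pos: [0.4375, -0.0684, 0.2053]
eef_rot: [-1.571, -0.0, -0.005]
force: [0.6, 1.5, -0.4]
grip_width: 0.0939
```

```bash
python3 -m handwheel '[{"x":0.006,"y":0,"z":-0.035,"spin":0,"fingers":-0.15},{"x":0.012,"y":0,"z":-0.07,"spin":0,"fingers":-0.15},{"x":0.02,"y":0,"z":-0.11,"spin":0,"fingers":-0.15},{"x":0.028,"y":0,"z":-0.15,"spin":0,"fingers":-0.15},{"x":0.036,"y":0,"z":-0.19,"spin":0,"fingers":-0.15},{"x":0.044,"y":0,"z":-0.23,"spin":0,"fingers":-0.15},{"x":0.052,"y":0.015,"z":-0.27,"spin":0,"fingers":-0.15},{"x":0.06,"y":0.03,"z":-0.31,"spin":0,"fingers":-0.15},{"x":0.061,"y":0.045,"z":-0.329,"spin":0,"fingers":-0.15},{"x":0.061,"y":0.045,"z":-0.329,"spin":0,"fingers":-0.15}]'
python3 - <<'E'
from h import *
o,K,p,d,W=snap('wrist','pics/w5.png')
print(np.round(o['ee_pos'],4),np.round(o['eef_rot'],3),o['time_s'],o['grip_width'])
P=lift(W,d,(.544,-.399),.07,.03,.06);print('tape',desc(P))
print('stand',desc(lift(W,d,(.64,-.13),.075,.006,.02)));print('post',desc(lift(W,d,(.64,-.13),.03,.04,.09)))
print('knob',desc(lift(W,d,(.37,-.271),.03,.088,.12)))
print('board',desc(lift(W,d,(.532,-.231),.045,.006,.03)))
E
```

```text
time_s: 11.35
ee_pos: [0.4971, -0.395, 0.1575]
eef_rot: [-1.568, 0.003, 0.001]
force: [0.7, 0.4, -0.7]
grip_width: 0.0403
[ 0.4971 -0.395   0.1575] [-1.568e+00  3.000e-03  1.000e-03] 11.35 0.04033433450447306
tape n3582 z[0.035 0.045 0.047] circ [ 0.541 -0.399] r0.052 rect [ 0.541 -0.398] [0.101 0.103] 87Traceback (most recent call last):
  File "<stdin>", line 5, in <module>
  File "h.py", line 12, in desc
    return f"n{len(q)} z{np.percentile(P[:,2],[5,50,95]).round(3)} circ {np.round(c,3)} r{r:.3f} rect {np.round(R[0],3)} {np.round(R[1],3)} {R[2]:.0f}"
                         ~~~~~~~~~~~~~^^^^^^^^^^^^^^^^^^
    return _quantile_unchecked(
        a, q, axis, out, overwrite_input, method, keepdims, weights)
    return _ureduce(a,
                    func=_quantile_ureduce_func,
    ...<5 lines>...
                    overwrite_input=overwrite_input,
                    method=method)
    r = func(a, **kwargs)
    result = _quantile(arr,
                       quantiles=q,
    ...<2 lines>...
                       out=out,
                       weights=wgt)
    slices_having_nans = np.isnan(arr[-1, ...])
                                  ~~~^^^^^^^^^
IndexError: index -1 is out of bounds for axis 0 with size 0
```

View pics/w5.png

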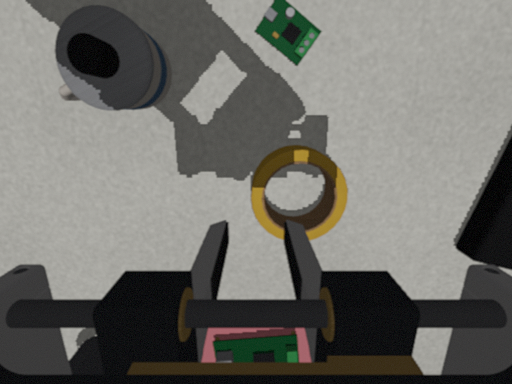

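```bash
python3 -m handwheel '[{"x":-0.002,"y":0.03,"z":-0.002,"spin":0,"fingers":-0.15},{"x":-0.002,"y":0.065,"z":-0.002,"spin":0,"fingers":-0.15},{"x":-0.002,"y":0.1,"z":-0.002,"spin":0,"fingers":-0.15},{"x":-0.002,"y":0.12,"z":-0.002,"spin":0,"fingers":-0.15},{"x":-0.002,"y":0.128,"z":-0.002,"spin":0,"fingers":-0.15},{"x":-0.002,"y":0.128,"z":-0.002,"spin":0,"fingers":-0.15},{"x":-0.002,"y":0.128,"z":-0.002,"spin":0,"fingers":-0.9},{"x":-0.002,"y":0.128,"z":-0.002,"spin":0,"fingers":-0.9},{"x":-0.002,"y":0.128,"z":-0.002,"spin":0,"fingers":-0.9},{"x":-0.002,"y":0.128,"z":-0.002,"spin":0,"fingers":-0.9}]' 20
```

```text
time_s: 12.4
ee_pos: [0.4963, -0.3965, 0.0334]
eef_rot: [-1.572, -0.001, -0.0]
force: [-0.9, 0.2, 4.6]
grip_width: 0.0149
```

```bash
python3 -m handwheel '[{"x":0,"y":-0.03,"z":0,"spin":0,"fingers":-0.9},{"x":0,"y":-0.07,"z":0,"spin":0,"fingers":-0.9},{"x":0,"y":-0.1,"z":0.02,"spin":0,"fingers":-0.9},{"x":0.02,"y":-0.1,"z":0.06,"spin":0,"fingers":-0.9},{"x":0.04,"y":-0.1,"z":0.1,"spin":0,"fingers":-0.9},{"x":0.055,"y":-0.1,"z":0.15,"spin":0,"fingers":-0.9},{"x":0.07,"y":-0.1,"z":0.2,"spin":0,"fingers":-0.9},{"x":0.09,"y":-0.1,"z":0.24,"spin":0,"fingers":-0.9},{"x":0.099,"y":-0.1,"z":0.266,"spin":0,"fingers":-0.9},{"x":0.099,"y":-0.1,"z":0.269,"spin":0,"fingers":-0.9}]'
python3 - <<'E'
from h import *
o,K,p,d,W=snap('wrist','pics/w6.png')
print(np.round(o['ee_pos'],4),np.round(o['eef_rot'],3),o['time_s'],o['grip_width'])
P=lift(W,d,(.64,-.13),.08,.135,.155);print('tape',desc(P))
print('post/foot',desc(lift(W,d,(.64,-.13),.03,.06,.09)))
E
```

```text
time_s: 13.4
ee_pos: [0.5956, -0.1241, 0.1325]
eef_rot: [-1.571, -0.0, 0.004]
force: [0.0, -0.2, -0.9]
grip_width: 0.0147
[ 0.5956 -0.1241  0.1325] [-1.571 -0.     0.004] 13.4 0.014701904376923317
tape n9040 z[0.138 0.144 0.146] circ [ 0.632 -0.124] r0.058 rect [ 0.633 -0.115] [0.116 0.087] 0
post/foot n703 z[0.064 0.079 0.081] circ [ 0.641 -0.129] r0.012 rect [ 0.641 -0.128] [0.024 0.022] 20
```

View pics/w6.png

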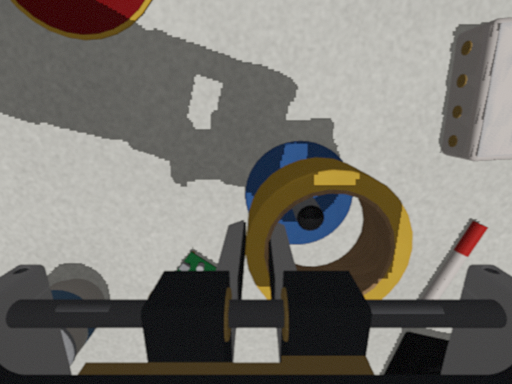

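```bash
python3 -m handwheel '[{"x":0.001,"y":0,"z":0,"spin":0,"fingers":-0.9},{"x":0.001,"y":0.015,"z":0,"spin":0,"fingers":-0.9},{"x":0.001,"y":0.03,"z":0,"spin":0,"fingers":-0.9},{"x":0.001,"y":0.045,"z":0,"spin":0,"fingers":-0.9},{"x":0.001,"y":0.06,"z":0,"spin":0,"fingers":-0.9},{"x":0.001,"y":0.073,"z":0,"spin":0,"fingers":-0.9},{"x":0.001,"y":0.082,"z":0,"spin":0,"fingers":-0.9},{"x":0.001,"y":0.086,"z":0,"spin":0,"fingers":-0.9},{"x":0.001,"y":0.089,"z":0,"spin":0,"fingers":-0.9},{"x":0.001,"y":0.09,"z":0,"spin":0,"fingers":-0.9}]'
```

```text
time_s: 14.45
ee_pos: [0.5961, -0.1272, 0.0434]
eef_rot: [-1.571, -0.0, 0.0]
force: [-8.0, 2.3, 13.7]
grip_width: 0.0144
```

```bash
python3 -m handwheel '[{"x":0,"y":0,"z":0,"spin":0,"fingers":-0.9},{"x":0,"y":0,"z":0,"spin":0,"fingers":-0.6},{"x":0,"y":0,"z":0,"spin":0,"fingers":-0.5},{"x":0,"y":0,"z":0,"spin":0,"fingers":-0.5},{"x":0,"y":0,"z":0,"spin":0,"fingers":-0.5},{"x":0,"y":0,"z":0,"spin":0,"fingers":-0.5},{"x":0,"y":-0.02,"z":0,"spin":0,"fingers":-0.5},{"x":0,"y":-0.05,"z":0,"spin":0,"fingers":-0.5},{"x":0,"y":-0.09,"z":0,"spin":0,"fingers":-0.5},{"x":0,"y":-0.13,"z":0,"spin":0,"fingers":-0.5}]'
```

```text
time_s: 15.45
ee_pos: [0.5956, -0.1271, 0.1737]
eef_rot: [-1.571, 0.001, -0.0]
force: [0.0, 0.1, -0.2]
grip_width: 0.0233
```

```bash
python3 -m handwheel '[{"x":-0.02,"y":-0.03,"z":-0.012,"spin":0,"fingers":0.2},{"x":-0.05,"y":-0.03,"z":-0.032,"spin":0,"fingers":0.2},{"x":-0.085,"y":-0.03,"z":-0.055,"spin":0,"fingers":0.2},{"x":-0.12,"y":-0.03,"z":-0.078,"spin":0,"fingers":0.2},{"x":-0.155,"y":-0.03,"z":-0.1,"spin":0,"fingers":0.2},{"x":-0.19,"y":-0.03,"z":-0.122,"spin":0,"fingers":0.2},{"x":-0.215,"y":-0.03,"z":-0.138,"spin":0,"fingers":0.2},{"x":-0.224,"y":-0.03,"z":-0.144,"spin":0,"fingers":0.2},{"x":-0.224,"y":-0.03,"z":-0.144,"spin":0,"fingers":0.2},{"x":-0.224,"y":-0.03,"z":-0.144,"spin":0,"fingers":0.2}]'
python3 - <<'E'
from h import *
o,K,p,d,W=snap('wrist','pics/w7.png')
print(np.round(o['ee_pos'],4),np.round(o['eef_rot'],3),o['time_s'],o['grip_width'])
for k,a in dict(knob=((.371,-.271),.03,.086,.12),lid=((.371,-.271),.06,.07,.084),tape=((.64,-.13),.07,.045,.06),post=((.64,-.13),.025,.065,.09)).items():
    P=lift(W,d,*a);print(k,desc(P) if len(P)>5 else len(P))
E
```

```text
time_s: 16.45
ee_pos: [0.3726, -0.2709, 0.2025]
eef_rot: [-1.571, -0.0, 0.0]
force: [-0.1, 0.6, 0.1]
grip_width: 0.0564
[ 0.3726 -0.2709  0.2025] [-1.571 -0.     0.   ] 16.45 0.05640168326666686
knob n633 z[0.092 0.102 0.104] circ [ 0.369 -0.271] r0.014 rect [ 0.37  -0.271] [0.028 0.027] 87
lid n3174 z[0.077 0.078 0.08 ] circ [ 0.37  -0.271] r0.040 rect [ 0.37  -0.271] [0.078 0.078] 27
tape n2845 z[0.047 0.055 0.056] circ [ 0.632 -0.13 ] r0.051 rect [ 0.616 -0.135] [0.056 0.102] 17
post 0
```

View pics/w7.png

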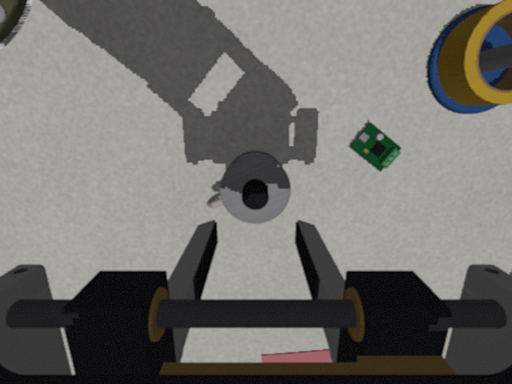

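```bash
python3 -m handwheel '[{"x":-0.003,"y":0.03,"z":0,"spin":0,"fingers":0.2},{"x":-0.003,"y":0.065,"z":0,"spin":0,"fingers":0.2},{"x":-0.003,"y":0.09,"z":0,"spin":0,"fingers":0.2},{"x":-0.003,"y":0.101,"z":0,"spin":0,"fingers":0.2},{"x":-0.003,"y":0.101,"z":0,"spin":0,"fingers":0.2},{"x":-0.003,"y":0.101,"z":0,"spin":0,"fingers":-0.7},{"x":-0.003,"y":0.101,"z":0,"spin":0,"fingers":-0.7},{"x":-0.003,"y":0.101,"z":0,"spin":0,"fingers":-0.7},{"x":-0.003,"y":0.101,"z":0,"spin":0,"fingers":-0.7},{"x":-0.003,"y":0.101,"z":0,"spin":0,"fingers":-0.7}]' 40
```

```text
time_s: 17.5
ee_pos: [0.3692, -0.2714, 0.102]
eef_rot: [-1.572, -0.001, -0.0]
force: [0.7, -0.7, 3.7]
grip_width: 0.027
```

```bash
python3 -m handwheel '[{"x":0,"y":-0.012,"z":0,"spin":0,"fingers":-0.7},{"x":0,"y":-0.03,"z":0.005,"spin":0,"fingers":-0.7},{"x":0.008,"y":-0.05,"z":0.015,"spin":0,"fingers":-0.7},{"x":0.02,"y":-0.06,"z":0.03,"spin":0,"fingers":-0.7},{"x":0.035,"y":-0.06,"z":0.052,"spin":0,"fingers":-0.7},{"x":0.053,"y":-0.06,"z":0.08,"spin":0,"fingers":-0.7},{"x":0.072,"y":-0.06,"z":0.11,"spin":0,"fingers":-0.7},{"x":0.092,"y":-0.06,"z":0.14,"spin":0,"fingers":-0.7},{"x":0.112,"y":-0.06,"z":0.17,"spin":0,"fingers":-0.7},{"x":0.132,"y":-0.06,"z":0.2,"spin":0,"fingers":-0.7}]'
python3 -m handwheel '[{"x":0.02,"y":0,"z":0.03,"spin":0,"fingers":-0.7},{"x":0.04,"y":0,"z":0.06,"spin":0,"fingers":-0.7},{"x":0.06,"y":0,"z":0.09,"spin":0,"fingers":-0.7},{"x":0.08,"y":0,"z":0.12,"spin":0,"fingers":-0.7},{"x":0.097,"y":0,"z":0.147,"spin":0,"fingers":-0.7},{"x":0.11,"y":0,"z":0.168,"spin":0,"fingers":-0.7},{"x":0.12,"y":0,"z":0.183,"spin":0,"fingers":-0.7},{"x":0.125,"y":0,"z":0.191,"spin":0,"fingers":-0.7},{"x":0.127,"y":0,"z":0.195,"spin":0,"fingers":-0.7},{"x":0.127,"y":0,"z":0.195,"spin":0,"fingers":-0.7}]'
python3 - <<'E'
from h import *
o,K,p,d,W=snap('wrist','pics/w8.png')
print(np.round(o['ee_pos'],4),np.round(o['eef_rot'],3),o['time_s'],o['grip_width'])
P=lift(W,d,(.629,.124),.06,.13,.145);print('lid',desc(P))
A=np.c_[P[:,:2],np.ones(len(P))];print('lid slope',np.linalg.lstsq(A,P[:,2],rcond=None)[0])
print('warmer',desc(lift(W,d,(.629,.124),.075,.012,.03)))
o,K,p,d,W=snap('side','pics/s8.png')
E
```

```text
time_s: 18.5
ee_pos: [0.5012, -0.0698, 0.162]
eef_rot: [-1.571, 0.0, -0.0]
force: [-0.2, -1.2, -3.2]
grip_width: 0.0274
time_s: 19.5
ee_pos: [0.6277, 0.1237, 0.1615]
eef_rot: [-1.571, 0.001, 0.0]
force: [0.5, -0.1, -2.7]
grip_width: 0.0271
[0.6277 0.1237 0.1615] [-1.571e+00  1.000e-03  0.000e+00] 19.5 0.02705393065655036
lid n4864 z[0.136 0.138 0.14 ] circ [0.626 0.124] r0.040 rect [0.626 0.126] [0.076 0.077] 47
lid slope [ 0.0164917  -0.00620096  0.12871362]
warmer n3489 z[0.014 0.019 0.021] circ [0.621 0.124] r0.067 rect [0.622 0.142] [0.132 0.08 ] 0
```

View pics/s8.png

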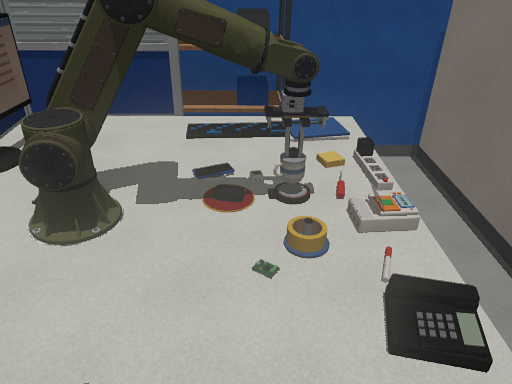

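```bash
python3 -m handwheel '[{"x":0.001,"y":0.006,"z":0,"spin":0,"fingers":-0.7},{"x":0.003,"y":0.014,"z":-0.001,"spin":0,"fingers":-0.7},{"x":0.003,"y":0.022,"z":-0.001,"spin":0,"fingers":-0.7},{"x":0.003,"y":0.028,"z":-0.001,"spin":0,"fingers":-0.7},{"x":0.003,"y":0.033,"z":-0.001,"spin":0,"fingers":-0.7},{"x":0.003,"y":0.036,"z":-0.001,"spin":0,"fingers":-0.7},{"x":0.003,"y":0.038,"z":-0.001,"spin":0,"fingers":-0.7},{"x":0.003,"y":0.039,"z":-0.001,"spin":0,"fingers":-0.7},{"x":0.003,"y":0.04,"z":-0.001,"spin":0,"fingers":-0.7},{"x":0.003,"y":0.04,"z":-0.001,"spin":0,"fingers":-0.7}]'
```

```text
time_s: 20.6
ee_pos: [0.6311, 0.1229, 0.1221]
eef_rot: [-1.571, -0.001, 0.0]
force: [-0.2, 0.0, 0.4]
grip_width: 0.0273
```

```bash
python3 -m handwheel '[{"x":0,"y":0.0005,"z":0,"spin":0,"fingers":-0.7},{"x":0,"y":0.0005,"z":0,"spin":0,"fingers":-0.3},{"x":0,"y":0.0005,"z":0,"spin":0,"fingers":0.2},{"x":0,"y":0.0005,"z":0,"spin":0,"fingers":0.2},{"x":0,"y":0.0005,"z":0,"spin":0,"fingers":0.2},{"x":0,"y":0.0005,"z":0,"spin":0,"fingers":0.2},{"x":0,"y":-0.02,"z":0,"spin":0,"fingers":0.2},{"x":0,"y":-0.05,"z":0,"spin":0,"fingers":0.2},{"x":0,"y":-0.09,"z":0,"spin":0,"fingers":0.2},{"x":0,"y":-0.12,"z":0,"spin":0,"fingers":0.2}]'
python3 -m handwheel '[{"x":-0.02,"y":-0.02,"z":-0.02,"spin":0,"fingers":0.2},{"x":-0.04,"y":-0.02,"z":-0.05,"spin":0,"fingers":0.2},{"x":-0.06,"y":-0.02,"z":-0.08,"spin":0,"fingers":0.2},{"x":-0.08,"y":-0.02,"z":-0.11,"spin":0,"fingers":0.2},{"x":-0.1,"y":-0.02,"z":-0.14,"spin":0,"fingers":0.2},{"x":-0.1,"y":-0.02,"z":-0.16,"spin":0,"fingers":0.2},{"x":-0.1,"y":-0.02,"z":-0.18,"spin":0,"fingers":0.2},{"x":-0.1,"y":-0.02,"z":-0.18,"spin":0,"fingers":0.2},{"x":-0.1,"y":-0.02,"z":-0.18,"spin":0,"fingers":0.2},{"x":-0.1,"y":-0.02,"z":-0.18,"spin":0,"fingers":0.2}]'
python3 - <<'E'
from h import *
o,K,p,d,W=snap('wrist','pics/w9.png')
print(np.round(o['ee_pos'],4),o['time_s'])
for k,a in dict(lid=((.63,.124),.06,.092,.103),knob=((.63,.124),.06,.11,.13),warmer=((.63,.124),.08,.012,.022),tape=((.64,-.13),.07,.045,.06),post=((.64,-.13),.025,.065,.09),foot=((.64,-.13),.07,.006,.015),mouse=((.43,.11),.06,.015,.05),board=((.532,-.231),.045,.006,.03)).items():
    P=lift(W,d,*a);print(k,desc(P) if len(P)>5 else len(P))
    if k in('lid','tape'): A=np.c_[P[:,:2],np.ones(len(P))];print(' slope',np.linalg.lstsq(A,P[:,2],rcond=None)[0][:2])
o,K,p,d,W=snap('scene','pics/c9.png')
o,K,p,d,W=snap('side','pics/s9.png')
for k,a in dict(lid=((.63,.124),.06,.092,.105),tape=((.64,-.13),.07,.045,.06),post=((.64,-.13),.025,.065,.09)).items(): print(k,desc(lift(W,d,*a)))
E
```

```text
time_s: 21.6
ee_pos: [0.631, 0.1229, 0.2439]
eef_rot: [-1.571, -0.002, 0.0]
force: [-0.5, -0.2, 0.6]
grip_width: 0.0565
time_s: 22.6
ee_pos: [0.5309, -0.0564, 0.2614]
eef_rot: [-1.571, 0.0, 0.001]
force: [0.6, 0.9, 1.2]
grip_width: 0.0563
[ 0.5309 -0.0564  0.2614] 22.6
lid n2892 z[0.096 0.098 0.1  ] circ [0.631 0.123] r0.040 rect [0.631 0.111] [0.055 0.079] 90
 slope [0.0030934  0.00802457]
knob n733 z[0.113 0.122 0.123] circ [0.631 0.122] r0.014 rect [0.63 0.12] [0.022 0.028] 87
warmer n2574 z[0.014 0.018 0.021] circ [0.62  0.122] r0.067 rect [0.612 0.11 ] [0.083 0.128] 52
tape n1660 z[0.047 0.055 0.057] circ [ 0.639 -0.127] r0.052 rect [ 0.644 -0.121] [0.086 0.103] 47
 slope [0.01012954 0.00904939]
post n263 z[0.068 0.079 0.081] circ [ 0.64  -0.129] r0.012 rect [ 0.64  -0.129] [0.022 0.022] 90
foot n1214 z[0.009 0.011 0.013] circ [ 0.64 -0.13] r0.060 rect [ 0.639 -0.117] [0.096 0.114] 90
mouse n3095 z[0.026 0.036 0.038] circ [0.431 0.109] r0.048 rect [0.431 0.109] [0.055 0.094] 78
board n689 z[0.008 0.009 0.018] circ [ 0.527 -0.231] r0.034 rect [ 0.527 -0.231] [0.041 0.056] 54
lid n224 z[0.094 0.099 0.101] circ [0.629 0.12 ] r0.040 rect [0.629 0.117] [0.074 0.076] 87
tape n574 z[0.046 0.055 0.058] circ [ 0.639 -0.128] r0.054 rect [ 0.638 -0.129] [0.103 0.102] 88
post n74 z[0.066 0.076 0.081] circ [ 0.64  -0.131] r0.013 rect [ 0.64 -0.13] [0.024 0.021] 88
```

View pics/w9.png

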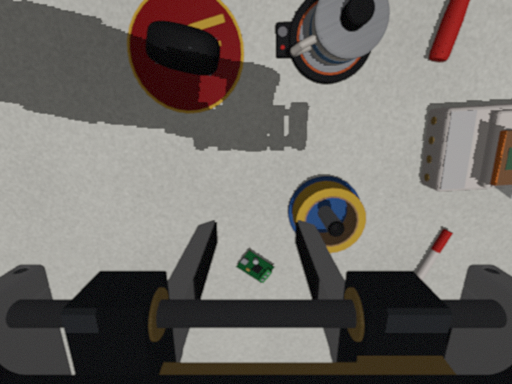

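View pics/c9.png

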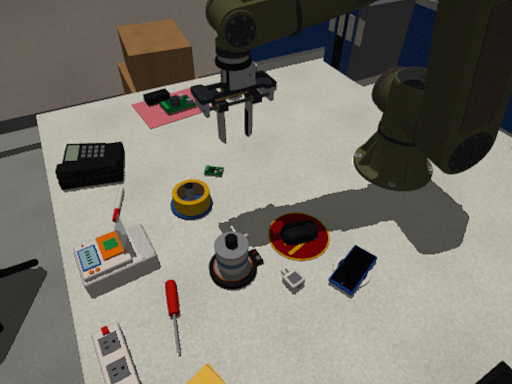

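```bash
python3 -c "
from station import workorder;print(workorder.hand_in())"
```

```text
the job is handed in; nothing more can be done
None
```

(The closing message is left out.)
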